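# Set the polariser drive's star wheel to zero

### The arm

A 7-joint arm with a two-finger parallel gripper is mounted at the origin on the work surface. World frame = base frame: x ahead of the robot, y to its left, z up, the work surface at z = 0. Lengths are in m, angles in rad, forces in N, time in s.
With the tool pointing down it reaches from about 0.4 to 0.9 m from the base axis. Payload 5.5 kg.
Tool frame: the origin (TCP) lies midway between the tips of the shut fingers; the grasp point (between the pads) lies 19 mm behind it; z points along the fingers, y is the direction in which the jaws open and shut (so a half turn about z gives the same grasp; the last joint's range is limited). The gripper opens to 85 mm and grips with 20 to 120 N. Pads are 22 mm wide; open, the fingers measure 114 mm over their backs; the gripper's body (76 mm by 85 mm) begins 54 mm behind the grasp point. The pads swing forward as they close: fully open they stand 13 mm farther back than shut.
Start: joints at [1.581, 0.501, -0.427, 1.55, 0.221, 1.138, -0.21], TCP at [0.163, -0.629, 0.2] pointing down, gripper open.
Joint ranges: [-2.88, 2.88], [-0.31, 2.03], [-1.54, 1.56], [0.2, 2.42], [-1.41, 4.55], [0.19, 2.02], [-2.57, 2.57]. Speed limits (rad/s): [2.57, 2.57, 3.14, 3.14, 3.14, 3.14, 3.14].

### API

Orientations are given as a unit quaternion [x, y, z, w].
In Python, from station import arm gives the robot as it stands. The module is installed in compiled form; this text tells all that it offers.
- The arm moves only by the shell command python3 -m creep 'ROWS'. ROWS is JSON, a list of rows, each an object with "claw": the closure, from 0 (fully open) to 1 (shut); "travel": the shift along the tool's x, y, z in mm, a list of three; "rotation": the turn, a rotation vector about the tool's x, y, z in degrees, a list of three. A call has 1 to 20 rows; each row shifts and turns the commanded pose from where the row before left it, along the tool's axes as they then stand; what a row does not reach is not made up. A row lasts 1/10 s, in which the tool goes at most 50 mm and 8.59 degrees, less where a joint would pass 70% of its speed; a pose out of reach is approached as far as the arm can. A call with a gripper value outside its range is refused whole. The fingers move at their own pace and stop on an object; the grip force is fixed at half the most. Time passes only in rows, so rows that do not move let the fingers close. It gives the time, the measured TCP pose, the force and the opening at its end, in the units of the state.
- arm.read_state(): the state, without advancing time (a new reading comes with each control period).
- arm.capture(name): name is "scene" or "top" or "wrist"; returns (picture, depth): 420x560x3 uint8, blue, green, red; 420x560 float32, m along the optical axis (not along the pixel's ray), 0 where there is no reading.
- arm.camera_params(name): a dict with "K" (3x3 intrinsics, pixels), "k1" (the pictures are not rectified: a ray, as slopes to the right and down, at radius r is drawn at 1 + k1 r^2 times it, then the intrinsics apply), "rvec" (rotation vector, rad) and "tvec" (3), from world to camera coordinates, as OpenCV has them. Camera axes: x right, y down, z forward; pixel columns grow to the right and rows downward; lengths in m; the calibration is good to about 2 mm. A picture is of the moment at which its call begins: read the wrist's pose just before it. camera_params takes no time and is no camera call; for the wrist camera it gives the pose at the moment of the call.
- arm.job_done(): hands the job in, once; it reports no verdict.
The state is a dict: "time": time; "qpos": joint angles; "joint_vel": joint speeds; "tau": joint torques, N m; "ee_pos": TCP position; "eef_rot": TCP orientation; "force": force on the tool from outside, world axes, zero at the start; "torque": the same for the moment, N m; "width": finger opening in m.
Only numpy, scipy, OpenCV 4.12 (cv2) and the standard library are available. Lean on these libraries where they do the work, as an engineer would, in place of code of your own. Each camera call takes 0.05 s, during which the arm holds its last target. There are 200 camera calls.

### The job

Zero the polariser drive: turn its upright five-spoked star wheel, by gently pushing one spoke after another with your fingertips, until the red spoke points straight up, and leave it at rest there. Only push the spokes, never grip or squeeze them, and leave the jar, the lens ring and the screwdriver as they stand. Finish with the robot clear of everything.

Things in the scene. Friction and masses are not known exactly. Their poses are not given: they have to be found in the camera images.
- drive_stand: Fixed dark grey stand of the wheel, turned about the vertical by up to 40 deg. Origin on the table, z up; the axle runs level along its x axis. Base plate x -110 to 40, y -80 to 80 mm, 12 mm thick. The housing block (x -75 to -25, y -37 to 37 mm) and lens drum (x -105 to -75, y -38 to 38 mm) reach up to z = 148 mm; nothing fixed stands higher than that beside the wheel.
- wheel_centre (a point): Centre of the star wheel on its axle, fixed on the stand at (30, 0, 125) mm of its frame, same axes. The wheel turns in the upright plane x = 30 mm: hub 20 mm in radius, 28 mm long, and five bare spokes 72 deg apart (no rim), bars 10 mm thick, each ending in a ball centred 100 mm from the axle: four steel with black 18 mm balls, one all red with a red 26 mm ball.
- star_wheel (a joint): Wheel angle, rad, about the stand's +x axis. 0 (or whole turns, +-6.283): the red spoke points straight up; +1.57: along the stand's -y; 3.14: down. Turns either way, no detents, and stays where left: stiff bearing, 0.12 N m (1.5 N at a spoke). Closed fingers fit between upper spokes from above; a level push can jam on a spoke leaning over 40 deg towards the pushing finger.
- index_tip (a point): Centre of the red ball at the end of the red spoke, 100 mm from the axle. Its z axis points outward along the red spoke, its x axis along the axle.
- jar: Loose clear jar with white cap, 52 mm across, 65 mm high, standing on the table 0.17 to 0.22 m to one side of the wheel; origin at the centre of its underside. To be left alone.
- lens_ring: Loose aluminium lens ring, 54 mm outside, 36 mm inside, 22 mm high, lying flat 0.17 to 0.22 m to the other side of the wheel; origin at the centre of its underside. To be left alone.
- screwdriver: Loose screwdriver, 140 mm long, lying along its x axis beyond the wheel, on the stand's +x side; origin under its middle. To be left alone.
Things that resemble listed ones, but are neither listed nor needed, are in the scene too. What is meant by the drive_stand is not blue or pink, and is the larger of those in its own colour.

How it is judged:
By the outcome, as a careful person would: the job done as asked, in the order asked, and still so for the second after the job is handed in, with the robot touching nothing.
It also fails if it takes over 58 s, if anything falls off the work surface, if the arm or the gripper's body presses on something with over 40 N, if the wrist force passes 120 N, or if a joint passes its speed limit or range.

## Working session

There is one attempt and no reset: what is moved stays moved. The work goes in short steps, Python scripts to look and compute and a shell command to move; the robot and the scene stay as the last step left them, time stands still between calls to the robot, and variables do not carry over. Pictures are saved under pics/ and viewed, about 8 in all and at most 12, crops included, and the job is handed in when it is done.

```bash
mkdir -p pics; cat > h.py <<'E'
import numpy as np,cv2
from station import arm
from scipy.spatial.transform import Rotation as R
def cloud(name,d,p):
    K=np.array(p["K"]);v,u=np.mgrid[0:420,0:560]
    xd=(u-K[0,2])/K[0,0];yd=(v-K[1,2])/K[1,1];x,y=xd.copy(),yd.copy()
    for _ in range(10):
        s=1+p["k1"]*(x*x+y*y);x,y=xd/s,yd/s
    P=np.dstack([x*d,y*d,d])
    Rm=cv2.Rodrigues(np.array(p["rvec"],float))[0]
    P=(P-np.array(p["tvec"]).reshape(3))@Rm
    P[d==0]=np.nan
    return P
def shot(name):
    p=arm.camera_params(name);im,d=arm.capture(name);np.savez(f"{name}.npz",im=im,d=d,P=cloud(name,d,p));return im,cloud(name,d,p)
E
python3 - <<'E'
from h import *
s=arm.read_state();print({k:np.round(v,3) for k,v in s.items()})
for n in("scene","top"):
    im,P=shot(n);cv2.imwrite(f"pics/{n}1.png",im)
    p=arm.camera_params(n);print(n,-cv2.Rodrigues(np.array(p["rvec"],float))[0].T@np.array(p["tvec"]).reshape(3))
E
```

```text
{'time': np.float64(0.0), 'qpos': array([ 1.581,  0.502, -0.427,  1.551,  0.221,  1.138, -0.21 ]), 'joint_vel': array([-0.002,  0.001, -0.001,  0.001, -0.   , -0.001, -0.001]), 'tau': array([ 0.0000e+00, -5.6953e+01, -5.8160e+00, -2.8094e+01,  1.1000e-02,
        1.2000e-02, -0.0000e+00]), 'ee_pos': array([ 0.162, -0.629,  0.199]), 'eef_rot': array([ 0.992,  0.126, -0.   , -0.001]), 'force': array([ 0.073, -0.449, -0.116]), 'torque': array([-0.038, -0.004, -0.068]), 'width': np.float64(0.085)}
scene [ 1.14258328 -0.36454836  0.90878943]
top [ 0.38009714 -0.06409879  1.35571186]
```

View pics/scene1.png

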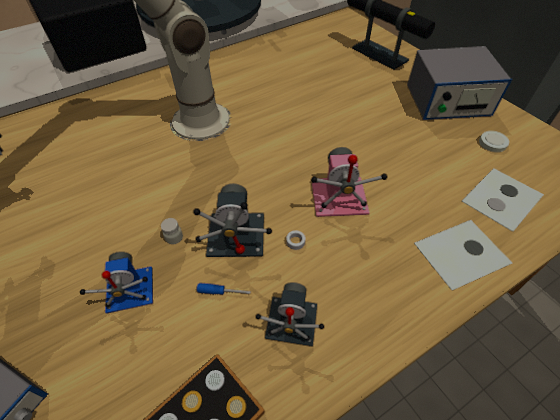

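View pics/top1.png

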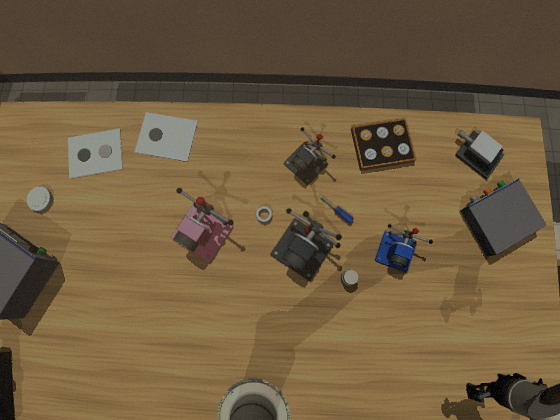

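The target is the larger dark-grey stand (top ≈ (303,248), scene ≈ (235,230)). Its red spoke points low, at scene ≈ (240,250). The jar is at top (350,280), the ring at (264,214) and the screwdriver at (338,209).

```bash
python3 - <<'E'
from h import *
T=np.load("top.npz");S=np.load("scene.npz")
for n,Z,uv in(("top",T,[(303,248),(350,280),(264,214),(338,209),(289,211),(339,238),(339,268)]),("scene",S,[(240,250),(197,211),(269,231),(240,190),(196,238),(230,232)])):
    for u,v in uv: print(n,u,v,np.round(np.nanmedian(Z["P"][v-1:v+2,u-1:u+2].reshape(-1,3),0),3))
c=T["P"][248,303][:2]
pts=[]
for Z in(T,S):
    P=Z["P"].reshape(-1,3);I=Z["im"].reshape(-1,3).astype(int)
    m=np.isfinite(P[:,0])&(np.hypot(*(P[:,:2]-c).T)<.2)
    P,I=P[m],I[m]
    b=P[(P[:,2]>.007)&(P[:,2]<.018)&(I.max(1)<90)]
    print("base",len(b),cv2.minAreaRect((b[:,:2]*1000).astype(np.float32)))
    w=P[(P[:,2]>.155)];print("hi",len(w),w.mean(0),np.polyfit(w[:,0],w[:,1],1) )
    r=P[(I[:,2]>120)&(I[:,1]<60)&(I[:,0]<60)];print("red",len(r),np.round(r,3)[:40:2].tolist())
im=S["im"][160:280,150:300];cv2.imwrite("pics/c1.png",cv2.resize(im,None,fx=5,fy=5,interpolation=2))
E
```

```text
top 303 248 [ 0.526 -0.136  0.147]
top 350 280 [ 0.439 -0.293  0.067]
top 264 214 [ 0.656 -0.008  0.   ]
top 338 209 [ 0.677 -0.258  0.025]
top 289 211 [ 0.644 -0.091  0.12 ]
top 339 238 [ 0.552 -0.236  0.202]
top 339 268 [ 0.48  -0.266  0.   ]
scene 240 250 [ 0.609 -0.162  0.033]
scene 197 211 [ 0.559 -0.235  0.201]
scene 269 231 [ 0.651 -0.092  0.116]
scene 240 190 [ 0.507 -0.095  0.141]
scene 196 238 [ 0.546 -0.254  0.083]
scene 230 232 [ 0.609 -0.181  0.132]
base 1179 ((583.2664794921875, -161.24668884277344), (373.56134033203125, 269.3851318359375), 67.62326049804688)
hi 149 [ 0.58301574 -0.18343567  0.19076442] [ 1.4172594  -1.00972021]
red 0 []
base 1501 ((564.0158081054688, -153.71517944335938), (255.2821807861328, 308.7218017578125), 5.868960380554199)
hi 229 [ 0.58670104 -0.1879133   0.18963914] [ 1.55264809 -1.09885354]
red 11 [[0.603, -0.152, 0.035], [0.603, -0.156, 0.034], [0.607, -0.161, 0.038], [0.608, -0.155, 0.035], [0.609, -0.162, 0.036], [0.607, -0.162, 0.029]]
```

View pics/c1.png

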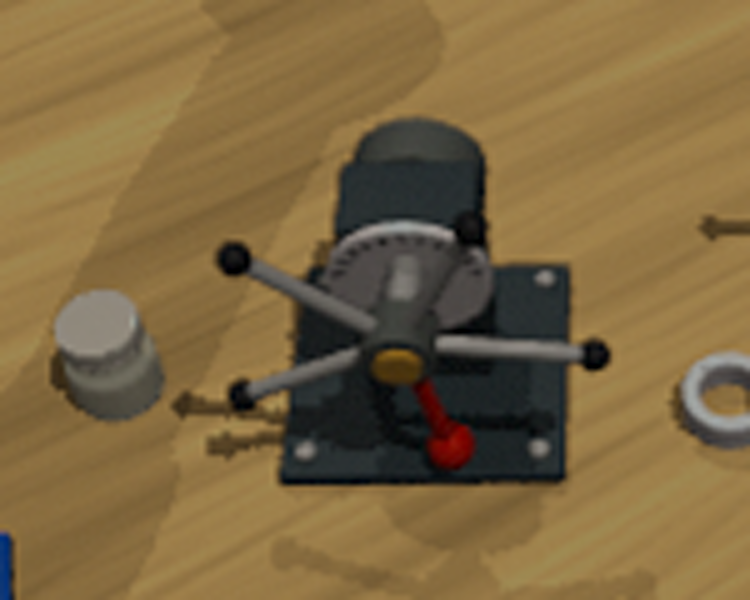

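```bash
cat > fit.py <<'E'
from h import *
from scipy.optimize import least_squares
def fit(clouds,x0,free=(0,1,2,3)):
    """x=[cx,cy,yaw,theta]; wheel centre z .125"""
    x0=np.array(x0,float);r=np.array([.013,.009,.009,.009,.009])
    def balls(x):
        a=x[3]+np.arange(5)*2*np.pi/5
        return np.c_[x[0]+.1*np.sin(a)*np.sin(x[2]),x[1]-.1*np.sin(a)*np.cos(x[2]),.125+.1*np.cos(a)]
    free=list(free)
    for it in range(6):
        B=balls(x0);sel=[]
        tol=.03 if it<2 else .008
        for P in clouds:
            for k in range(5):
                d=np.linalg.norm(P-B[k],axis=1)
                rad=np.linalg.norm(P-[x0[0],x0[1],.125],axis=1)
                m=(abs(d-r[k])<tol)&(rad>.1-.7*r[k])&(P[:,2]>.018);sel.append((k,P[m]))
        def f(z):
            x=x0.copy();x[free]=z;B=balls(x)
            return np.concatenate([np.linalg.norm(p-B[k],axis=1)-r[k] for k,p in sel])
        s=least_squares(f,x0[free],loss="soft_l1",f_scale=.002);x0[free]=s.x
    return x0,[len(p) for _,p in sel],np.sqrt(np.mean(f(s.x)**2)),balls(x0)
E
python3 - <<'E'
from fit import *
C=[]
for n in("top","scene"):
    P=np.load(n+".npz")["P"].reshape(-1,3);P=P[np.isfinite(P[:,0])];C.append(P)
for c in([C[0]],[C[1]],C):
    x,n,e,B=fit(c,[.6,-.173,np.radians(-32),np.radians(-171)])
    print(np.round(x[:2],4),np.round(np.degrees(x[2:]),2),n,e)
print(np.round(B,3).tolist())
cx,cy,y=x[:3];ex=np.array([np.cos(y),np.sin(y)]);ey=np.array([-ex[1],ex[0]])
o=np.array([cx,cy])-.03*ex
for P in C: # housing check
    L=np.c_[(P[:,:2]-o)@ex,(P[:,:2]-o)@ey,P[:,2]]
    h=L[(abs(L[:,2]-.148)<.006)&(abs(L[:,1])<.06)&(L[:,0]<0)&(L[:,0]>-.14)];print(len(h),np.percentile(h,[1,99],axis=0).round(3).tolist())
s=arm.read_state();Rt=R.from_quat(s["eef_rot"]);print(np.degrees(np.arctan2(*Rt.as_matrix()[1::-1,0])))
E
```

```text
[ 0.5931 -0.1722] [ -31.73 -169.86] [15, 19, 31, 31, 21] 0.0015950293979044136
[ 0.5911 -0.1747] [ -31.8  -169.97] [49, 35, 43, 44, 25] 0.0012481355633249733
[ 0.5918 -0.1738] [ -31.78 -169.96] [16, 23, 31, 31, 17, 49, 31, 43, 45, 31] 0.00158548397119669
[[0.601, -0.159, 0.027], [0.644, -0.09, 0.111], [0.615, -0.137, 0.215], [0.554, -0.235, 0.194], [0.545, -0.249, 0.078]]
575 [[-0.103, -0.034, 0.142], [-0.02, 0.038, 0.154]]
546 [[-0.102, -0.037, 0.142], [-0.017, 0.035, 0.152]]
14.485650105156738
```

```bash
python3 -m creep '[{"claw":1,"travel":[0,0,-18],"rotation":[0,0,-7.28]},{"claw":1,"travel":[0,0,-18],"rotation":[0,0,-7.28]},{"claw":1,"travel":[0,0,-18],"rotation":[0,0,-7.28]},{"claw":1,"travel":[0,0,-18],"rotation":[0,0,-7.28]},{"claw":1,"travel":[0,0,-18],"rotation":[0,0,-7.28]},{"claw":1,"travel":[0,0,-20],"rotation":[0,0,-7.3]}]'
python3 -m creep '[{"claw":1,"travel":[35,6,0],"rotation":[0,0,0]},{"claw":1,"travel":[35,7,0],"rotation":[0,0,0]},{"claw":1,"travel":[35,6,0],"rotation":[0,0,0]},{"claw":1,"travel":[35,6,0],"rotation":[0,0,0]},{"claw":1,"travel":[35,6,0],"rotation":[0,0,0]},{"claw":1,"travel":[35,7,0],"rotation":[0,0,0]},{"claw":1,"travel":[35,6,0],"rotation":[0,0,0]},{"claw":1,"travel":[35,6,0],"rotation":[0,0,0]},{"claw":1,"travel":[35,6,0],"rotation":[0,0,0]},{"claw":1,"travel":[35,7,0],"rotation":[0,0,0]},{"claw":1,"travel":[35,6,0],"rotation":[0,0,0]},{"claw":1,"travel":[35,6,0],"rotation":[0,0,0]},{"claw":1,"travel":[35,6,0],"rotation":[0,0,0]},{"claw":1,"travel":[35,7,0],"rotation":[0,0,0]},{"claw":1,"travel":[35,6,0],"rotation":[0,0,0]},{"claw":1,"travel":[35,6,0],"rotation":[0,0,0]},{"claw":1,"travel":[35,6,0],"rotation":[0,0,0]},{"claw":1,"travel":[35,7,0],"rotation":[0,0,0]},{"claw":1,"travel":[35,6,0],"rotation":[0,0,0]},{"claw":1,"travel":[28,6,0],"rotation":[0,0,0]}]'
cat > st.py <<'E'
from fit import *
import sys
s=arm.read_state();M=R.from_quat(s["eef_rot"]).as_matrix()
X=[.5918,-.1738,np.radians(-31.8)]
ex=np.array([np.cos(X[2]),np.sin(X[2]),0]);ey=np.array([-ex[1],ex[0],0])
d=s["ee_pos"]-np.array([X[0],X[1],0]);print("t",s["time"],"tip stand off-axle mm x,y,z",np.round(1e3*np.array([d@ex,d@ey,d[2]]),1),"F",np.round([s["force"]@ex,s["force"]@ey,s["force"][2]],1),"w",s["width"])
print("tool x,z in stand",np.round([M[:,0]@ex,M[:,0]@ey,M[2,2]],3))
if len(sys.argv)>1:
    im,P=shot("scene");cv2.imwrite(f"pics/{sys.argv[1]}.png",cv2.resize(im[130:280,130:330],None,fx=4,fy=4,interpolation=2))
    P=P.reshape(-1,3);P=P[np.isfinite(P[:,0])]
    for g in sys.argv[2:]:
        x,n,e,B=fit([P],[.5911,-.1747,X[2],np.radians(float(g))],free=(3,));print("theta",np.degrees(x[3]),n,e)
E
python3 st.py
```

```text
time: 0.7
ee_pos: [0.1623, -0.6288, 0.3095]
eef_rot: [0.873, 0.489, 0.0, -0.001]
force: [0.8, 0.1, 0.0]
width: 0.0007
time: 2.7
ee_pos: [0.6349, -0.1041, 0.309]
eef_rot: [0.873, 0.487, -0.0, -0.001]
force: [-0.8, -0.2, 0.2]
width: 0.0001
t 2.7 tip stand off-axle mm x,y,z [-1.00e-01  8.19e+01  3.09e+02] F [-0.6 -0.5  0.2] w 0.00011164060351947727
tool x,z in stand [-0.001  1.    -1.   ]
```

```bash
python3 -m creep '[{"claw":1,"travel":[0,0,25],"rotation":[0,0,0]},{"claw":1,"travel":[0,0,25],"rotation":[0,0,0]},{"claw":1,"travel":[0,0,25],"rotation":[0,0,0]},{"claw":1,"travel":[0,0,25],"rotation":[0,0,0]},{"claw":1,"travel":[0,0,17],"rotation":[0,0,0]},{"claw":1,"travel":[0,0,10],"rotation":[0,0,0]},{"claw":1,"travel":[0,0,0],"rotation":[0,0,0]}]'
python3 -m creep '[{"claw":1,"travel":[-6,0,0],"rotation":[0,0,0]},{"claw":1,"travel":[-6,0,0],"rotation":[0,0,0]},{"claw":1,"travel":[-6,0,0],"rotation":[0,0,0]},{"claw":1,"travel":[-6,0,0],"rotation":[0,0,0]},{"claw":1,"travel":[-6,0,0],"rotation":[0,0,0]},{"claw":1,"travel":[-6,0,0],"rotation":[0,0,0]}]'
python3 st.py p1 -170 -160 -150
```

```text
time: 3.4
ee_pos: [0.6333, -0.1064, 0.1812]
eef_rot: [0.874, 0.486, -0.001, -0.001]
force: [1.1, 0.1, -1.0]
width: 0.0002
time: 4.0
ee_pos: [0.6183, -0.1343, 0.1863]
eef_rot: [0.873, 0.487, 0.004, 0.001]
force: [1.0, 2.2, 2.1]
width: 0.0002
t 4.0 tip stand off-axle mm x,y,z [  1.7  47.5 186.3] F [-0.3  2.4  2.1] w 0.00020438433906834689
tool x,z in stand [-0.002  1.    -1.   ]
theta -159.68550447446256 [48, 36, 38, 41, 19] 0.0013767229372657166
theta -159.68550447448834 [48, 36, 38, 41, 19] 0.001376722937264972
theta -159.6855044940283 [48, 36, 38, 41, 19] 0.0013767229366993465
```

View pics/p1.png

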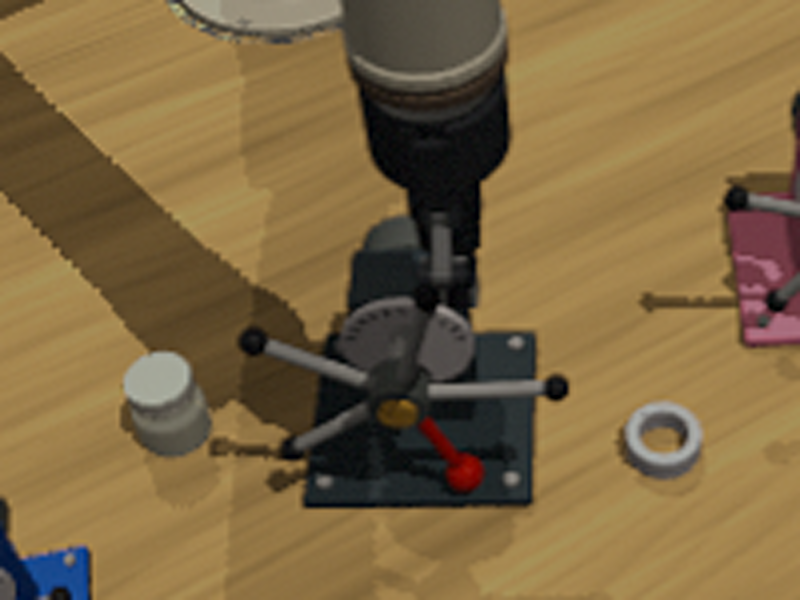

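```bash
python3 -m creep '[{"claw":1,"travel":[-6,0,0],"rotation":[0,0,0]},{"claw":1,"travel":[-6,0,0],"rotation":[0,0,0]},{"claw":1,"travel":[-6,0,0],"rotation":[0,0,0]},{"claw":1,"travel":[-6,0,0],"rotation":[0,0,0]},{"claw":1,"travel":[-6,0,0],"rotation":[0,0,0]},{"claw":1,"travel":[-6,0,0],"rotation":[0,0,0]},{"claw":1,"travel":[-6,0,0],"rotation":[0,0,0]},{"claw":1,"travel":[-6,0,0],"rotation":[0,0,0]},{"claw":1,"travel":[-6,0,0],"rotation":[0,0,0]},{"claw":1,"travel":[-6,0,0],"rotation":[0,0,0]},{"claw":1,"travel":[-6,0,0],"rotation":[0,0,0]},{"claw":1,"travel":[-6,0,0],"rotation":[0,0,0]},{"claw":1,"travel":[-6,0,0],"rotation":[0,0,0]},{"claw":1,"travel":[-4,0,0],"rotation":[0,0,0]},{"claw":1,"travel":[0,0,0],"rotation":[0,0,0]}]'
python3 st.py p2 -115 -100 -90
```

```text
time: 5.55
ee_pos: [0.5715, -0.2079, 0.1827]
eef_rot: [0.874, 0.486, -0.0, 0.0]
force: [-0.9, -0.2, 0.1]
width: -0.0
t 5.55 tip stand off-axle mm x,y,z [  0.7 -39.7 182.7] F [-0.7 -0.6  0.1] w -8.415714330176576e-07
tool x,z in stand [ 0.002  1.    -1.   ]
theta -110.6577939789396 [67, 42, 34, 32, 18] 0.0011528810522006487
theta -110.65779398331121 [67, 42, 34, 32, 18] 0.0011528810522924988
theta -110.6577939816409 [67, 42, 34, 32, 18] 0.0011528810522574066
```

```bash
python3 -m creep '[{"claw":1,"travel":[-6,0,0],"rotation":[0,0,0]},{"claw":1,"travel":[-6,0,0],"rotation":[0,0,0]},{"claw":1,"travel":[-6,0,0],"rotation":[0,0,0]},{"claw":1,"travel":[-2,0,0],"rotation":[0,0,0]},{"claw":1,"travel":[0,0,0],"rotation":[0,0,0]}]'
python3 st.py p3 -100
```

```text
time: 6.1
ee_pos: [0.5609, -0.2247, 0.1826]
eef_rot: [0.874, 0.486, -0.0, 0.0]
force: [-0.3, -0.3, 1.2]
width: -0.0001
t 6.1 tip stand off-axle mm x,y,z [  0.6 -59.6 182.6] F [-0.1 -0.4  1.2] w -0.00011264796074603654
tool x,z in stand [ 0.002  1.    -1.   ]
theta -107.60422232564771 [64, 47, 28, 29, 19] 0.001573476904398356
```

View pics/p3.png

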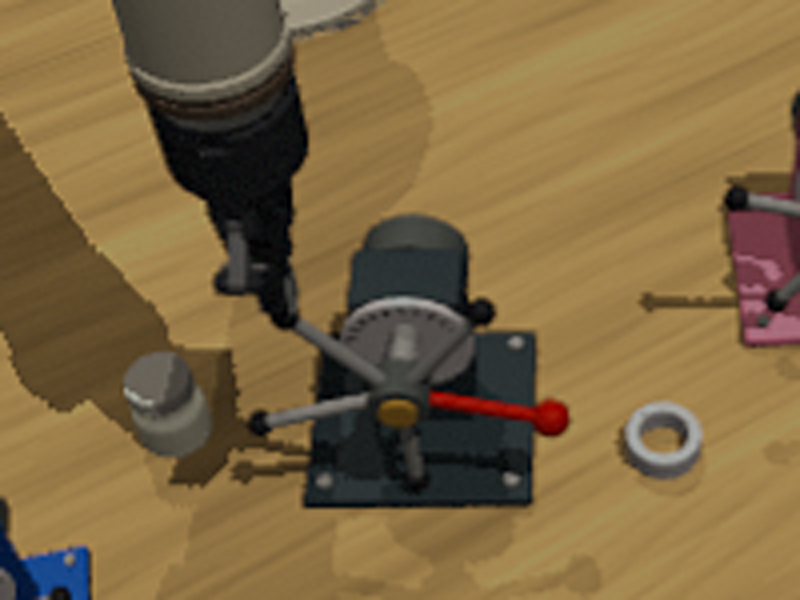

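```bash
python3 - <<'E'
from fit import *
im,P=shot("top");S=np.load("scene.npz")
wi,wd=arm.capture("wrist");
cv2.imwrite("pics/w3.png",np.hstack([cv2.resize(S["im"][185:245,175:245],None,fx=6,fy=6,interpolation=2)[:360,:400],cv2.resize(wi,(400,300)) if 0 else cv2.copyMakeBorder(cv2.resize(wi,(400,300)),0,60,0,0,0)]))
X=[.5918,-.1738,np.radians(-31.8)]
ex=np.array([np.cos(X[2]),np.sin(X[2])]);ey=np.array([-ex[1],ex[0]])
for n,Q in(("top",P),("scene",S["P"])):
    Q=Q.reshape(-1,3);L=np.c_[(Q[:,:2]-X[:2])@ex,(Q[:,:2]-X[:2])@ey,Q[:,2]]*1000
    for a,b in((176,190),(190,200),(200,215),(215,230),(230,250)):
        m=(abs(L[:,1]+60)<30)&(abs(L[:,0])<40)&(L[:,2]>a)&(L[:,2]<b);q=L[m]
        if m.sum()>2:print(n,a,b,m.sum(),np.percentile(q,[2,25,50,75,98],axis=0).round(0)[:,:2].tolist())
E
```

```text
top 176 190 13 [[-4.0, -44.0], [-4.0, -38.0], [-2.0, -36.0], [0.0, -33.0], [4.0, -30.0]]
scene 176 190 25 [[-3.0, -49.0], [2.0, -45.0], [3.0, -42.0], [4.0, -39.0], [5.0, -35.0]]
scene 190 200 18 [[-2.0, -55.0], [1.0, -52.0], [3.0, -50.0], [3.0, -48.0], [6.0, -45.0]]
scene 200 215 26 [[0.0, -68.0], [5.0, -64.0], [6.0, -59.0], [7.0, -55.0], [9.0, -52.0]]
scene 215 230 32 [[-6.0, -71.0], [7.0, -62.0], [8.0, -55.0], [12.0, -51.0], [15.0, -50.0]]
scene 230 250 33 [[-4.0, -67.0], [5.0, -60.0], [7.0, -54.0], [14.0, -50.0], [15.0, -50.0]]
```

View pics/w3.png

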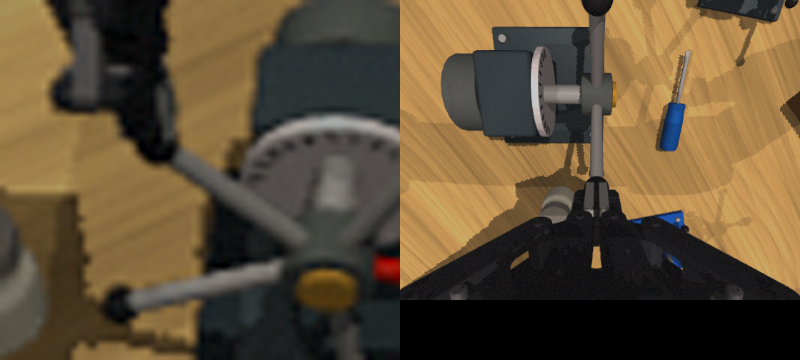

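```bash
python3 -m creep '[{"claw":1,"travel":[0,0,-20],"rotation":[0,0,0]},{"claw":1,"travel":[0,0,-20],"rotation":[0,0,0]},{"claw":1,"travel":[0,0,-20],"rotation":[0,0,0]},{"claw":1,"travel":[0,0,-20],"rotation":[0,0,0]},{"claw":1,"travel":[0,0,0],"rotation":[0,0,0]}]'
python3 st.py p4 -107
python3 - <<'E'
from fit import *
S=np.load("scene.npz")
X=[.5918,-.1738,np.radians(-31.8)]
ex=np.array([np.cos(X[2]),np.sin(X[2])]);ey=np.array([-ex[1],ex[0]])
Q=S["P"].reshape(-1,3);L=np.c_[(Q[:,:2]-X[:2])@ex,(Q[:,:2]-X[:2])@ey,Q[:,2]]*1000
for a in range(215,350,8):
    m=(abs(L[:,1]+60)<50)&(abs(L[:,0])<45)&(L[:,2]>a)&(L[:,2]<a+8);q=L[m]
    if m.sum()>0:print(a,m.sum(),np.percentile(q,[2,50,98],axis=0).round(0)[:,:2].tolist())
E
```

```text
time: 6.75
ee_pos: [0.5633, -0.2234, 0.2654]
eef_rot: [0.874, 0.486, 0.002, 0.002]
force: [-0.8, 0.3, -0.4]
width: -0.0002
t 6.75 tip stand off-axle mm x,y,z [  1.9 -57.1 265.4] F [-0.9 -0.1 -0.4] w -0.00020631711584589082
tool x,z in stand [-0.  1. -1.]
theta -107.42499482278308 [63, 47, 44, 31, 21] 0.0011970263753044931
295 6 [[7.0, -66.0], [8.0, -51.0], [10.0, -48.0]]
303 27 [[3.0, -69.0], [12.0, -55.0], [15.0, -48.0]]
311 31 [[-2.0, -69.0], [12.0, -53.0], [16.0, -47.0]]
319 26 [[-5.0, -65.0], [14.0, -54.0], [16.0, -48.0]]
327 4 [[3.0, -49.0], [6.0, -48.0], [8.0, -48.0]]
335 14 [[-19.0, -48.0], [-3.0, -47.0], [14.0, -45.0]]
343 33 [[-34.0, -62.0], [15.0, -47.0], [33.0, -45.0]]
```

View pics/p4.png

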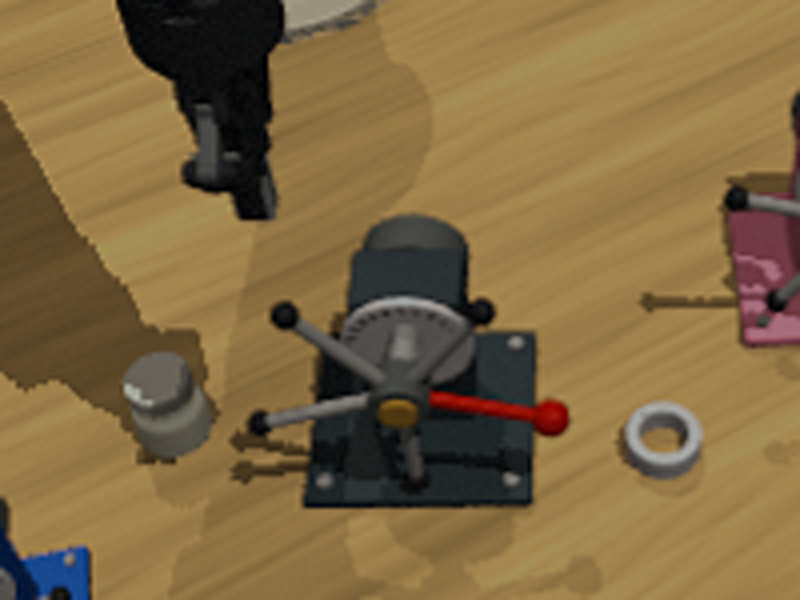

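The fingertip stands about 33 mm higher in the camera cloud (≈0.299) than the reported TCP z (0.265). It therefore slid up onto the ball, ending at crop (285,315). I'll correct for that offset and check it on the next descent.

```bash
python3 -m creep '[{"claw":1,"travel":[25,0,0],"rotation":[0,0,0]},{"claw":1,"travel":[30,0,0],"rotation":[0,0,0]},{"claw":1,"travel":[30,0,0],"rotation":[0,0,0]},{"claw":1,"travel":[30,0,0],"rotation":[0,0,0]},{"claw":1,"travel":[20,0,0],"rotation":[0,0,0]},{"claw":1,"travel":[12,0,0],"rotation":[0,0,0]},{"claw":1,"travel":[0,0,0],"rotation":[0,0,0]},{"claw":1,"travel":[0,0,20],"rotation":[0,0,0]},{"claw":1,"travel":[0,0,20],"rotation":[0,0,0]},{"claw":1,"travel":[0,0,20],"rotation":[0,0,0]},{"claw":1,"travel":[0,0,20],"rotation":[0,0,0]},{"claw":1,"travel":[0,0,10],"rotation":[0,0,0]},{"claw":1,"travel":[0,0,0],"rotation":[0,0,0]},{"claw":1,"travel":[0,0,0],"rotation":[0,0,0]}]'
cat > tip.py <<'E'
from fit import *
S=np.load("scene.npz");s=arm.read_state()
X=[.5918,-.1738,np.radians(-31.8)]
ex=np.array([np.cos(X[2]),np.sin(X[2])]);ey=np.array([-ex[1],ex[0]])
Q=S["P"].reshape(-1,3);L=np.c_[(Q[:,:2]-X[:2])@ex,(Q[:,:2]-X[:2])@ey,Q[:,2]]*1000
y=(s["ee_pos"][:2]-X[:2])@ey*1000;p=arm.camera_params("scene")
for z in (0,.033):print("proj tip",cv2.projectPoints(s["ee_pos"]+[0,0,z],np.array(p["rvec"],float),np.array(p["tvec"],float),np.array(p["K"]),np.array([p["k1"],0,0,0.]))[0].round(0).ravel())
for a in range(150,270,8):
    m=(abs(L[:,1]-y)<25)&(abs(L[:,0])<25)&(L[:,2]>a)&(L[:,2]<a+8);q=L[m]
    if m.sum()>0:print(a,m.sum(),np.percentile(q,[2,50,98],axis=0).round(0)[:,:2].tolist())
E
python3 st.py p5 -107; python3 tip.py
```

```text
time: 8.2
ee_pos: [0.639, -0.0994, 0.1731]
eef_rot: [0.874, 0.486, 0.0, 0.0]
force: [0.5, -0.3, -0.6]
width: 0.0
t 8.2 tip stand off-axle mm x,y,z [  0.9  88.1 173.1] F [ 0.6  0.1 -0.6] w 2.84325043782854e-05
tool x,z in stand [ 0.001  1.    -1.   ]
theta -107.40393557526521 [64, 47, 44, 33, 25] 0.001352490511346018
proj tip [263. 216.]
proj tip [263. 207.]
198 1 [[6.0, 77.0], [6.0, 77.0], [6.0, 77.0]]
206 8 [[1.0, 65.0], [7.0, 90.0], [12.0, 96.0]]
214 23 [[5.0, 75.0], [12.0, 85.0], [14.0, 97.0]]
222 10 [[11.0, 81.0], [14.0, 87.0], [15.0, 92.0]]
230 4 [[13.0, 81.0], [14.0, 84.0], [14.0, 90.0]]
246 2 [[6.0, 91.0], [10.0, 94.0], [14.0, 98.0]]
254 11 [[8.0, 76.0], [15.0, 94.0], [22.0, 98.0]]
262 16 [[15.0, 70.0], [16.0, 91.0], [17.0, 100.0]]
```

View pics/p5.png

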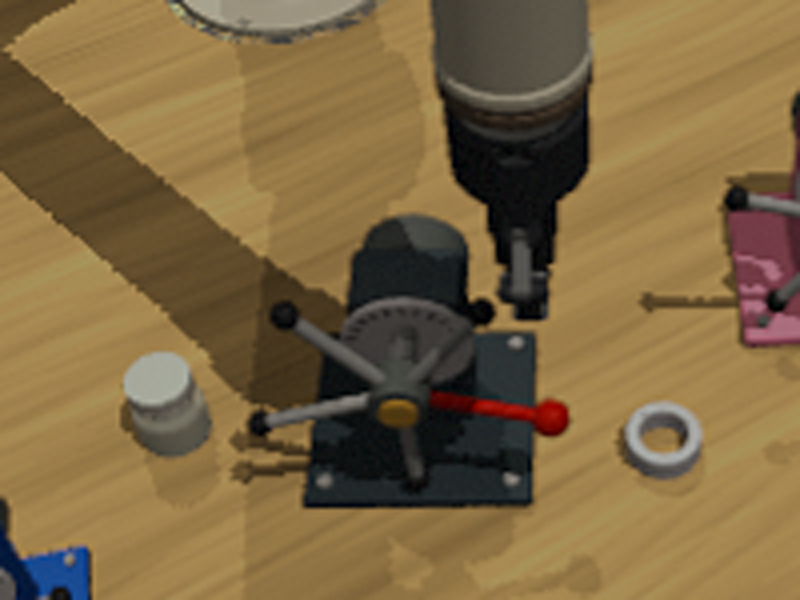

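```bash
python3 -m creep '[{"claw":1,"travel":[0,0,12],"rotation":[0,0,0]},{"claw":1,"travel":[0,0,10],"rotation":[0,0,0]},{"claw":1,"travel":[-7,0,0],"rotation":[0,0,0]},{"claw":1,"travel":[-7,0,0],"rotation":[0,0,0]},{"claw":1,"travel":[-7,0,0],"rotation":[0,0,0]},{"claw":1,"travel":[-7,0,0],"rotation":[0,0,0]},{"claw":1,"travel":[-7,0,0],"rotation":[0,0,0]},{"claw":1,"travel":[-7,0,0],"rotation":[0,0,0]},{"claw":1,"travel":[-7,0,0],"rotation":[0,0,0]},{"claw":1,"travel":[-7,0,0],"rotation":[0,0,0]},{"claw":1,"travel":[-7,0,0],"rotation":[0,0,0]}]'
python3 st.py p6 -100 -80
python3 -m creep '[{"claw":1,"travel":[-7,0,0],"rotation":[0,0,0]},{"claw":1,"travel":[-7,0,0],"rotation":[0,0,0]},{"claw":1,"travel":[-7,0,0],"rotation":[0,0,0]},{"claw":1,"travel":[-7,0,0],"rotation":[0,0,0]},{"claw":1,"travel":[-7,0,0],"rotation":[0,0,0]},{"claw":1,"travel":[-7,0,0],"rotation":[0,0,0]},{"claw":1,"travel":[-7,0,0],"rotation":[0,0,0]},{"claw":1,"travel":[-7,0,0],"rotation":[0,0,0]},{"claw":1,"travel":[-4,0,0],"rotation":[0,0,0]},{"claw":1,"travel":[0,0,0],"rotation":[0,0,0]}]'
python3 st.py p7 -50 -35
```

```text
time: 9.35
ee_pos: [0.6052, -0.1531, 0.1505]
eef_rot: [0.874, 0.486, -0.0, 0.0]
force: [1.4, 1.1, 1.4]
width: 0.0
t 9.35 tip stand off-axle mm x,y,z [  0.5  24.6 150.5] F [0.6 1.6 1.4] w 1.2981066095650083e-05
tool x,z in stand [ 0.001  1.    -1.   ]
theta -74.13972065437274 [83, 30, 38, 26, 25] 0.0012369004134161437
theta -74.13972197486362 [83, 30, 38, 26, 25] 0.0012369003831713657
time: 10.4
ee_pos: [0.5734, -0.2047, 0.1506]
eef_rot: [0.874, 0.486, -0.001, 0.0]
force: [0.2, 0.0, -0.1]
width: -0.0001
t 10.4 tip stand off-axle mm x,y,z [  0.6 -36.  150.6] F [ 0.2  0.1 -0.1] w -0.0001229261521880481
tool x,z in stand [ 0.002  1.    -1.   ]
theta -29.9480263825575 [95, 18, 29, 21, 34] 0.0011448304336335704
theta -29.948027190169505 [95, 18, 29, 21, 34] 0.0011448304366554237
```

```bash
python3 -m creep '[{"claw":1,"travel":[0,0,-20],"rotation":[0,0,0]},{"claw":1,"travel":[0,0,-30],"rotation":[0,0,0]},{"claw":1,"travel":[0,0,-30],"rotation":[0,0,0]},{"claw":1,"travel":[0,0,-30],"rotation":[0,0,0]},{"claw":1,"travel":[0,0,-10],"rotation":[0,0,0]},{"claw":1,"travel":[0,0,0],"rotation":[0,0,0]},{"claw":1,"travel":[25,0,0],"rotation":[0,0,0]},{"claw":1,"travel":[25,0,0],"rotation":[0,0,0]},{"claw":1,"travel":[25,0,0],"rotation":[0,0,0]},{"claw":1,"travel":[25,0,0],"rotation":[0,0,0]},{"claw":1,"travel":[22,0,0],"rotation":[0,0,0]},{"claw":1,"travel":[0,0,0],"rotation":[0,0,0]},{"claw":1,"travel":[0,0,25],"rotation":[0,0,0]},{"claw":1,"travel":[0,0,25],"rotation":[0,0,0]},{"claw":1,"travel":[0,0,25],"rotation":[0,0,0]},{"claw":1,"travel":[0,0,25],"rotation":[0,0,0]},{"claw":1,"travel":[0,0,15],"rotation":[0,0,0]},{"claw":1,"travel":[0,0,0],"rotation":[0,0,0]}]'
python3 st.py p8 -30
python3 -m creep '[{"claw":1,"travel":[-6,0,0],"rotation":[0,0,0]},{"claw":1,"travel":[-6,0,0],"rotation":[0,0,0]},{"claw":1,"travel":[-6,0,0],"rotation":[0,0,0]},{"claw":1,"travel":[-5,0,0],"rotation":[0,0,0]},{"claw":1,"travel":[-5,0,0],"rotation":[0,0,0]},{"claw":1,"travel":[-5,0,0],"rotation":[0,0,0]},{"claw":1,"travel":[-5,0,0],"rotation":[0,0,0]},{"claw":1,"travel":[-4,0,0],"rotation":[0,0,0]},{"claw":1,"travel":[-3,0,0],"rotation":[0,0,0]},{"claw":1,"travel":[0,0,0],"rotation":[0,0,0]},{"claw":1,"travel":[0,0,0],"rotation":[0,0,0]}]'
python3 st.py p9 -20 -10
```

```text
time: 12.25
ee_pos: [0.6357, -0.1005, 0.1521]
eef_rot: [0.874, 0.486, -0.003, -0.002]
force: [-0.7, -1.1, -0.8]
width: -0.0001
t 12.25 tip stand off-axle mm x,y,z [ -1.3  85.4 152.1] F [ 0.1 -1.3 -0.8] w -6.396796116428115e-05
tool x,z in stand [ 0.001  1.    -1.   ]
theta -29.923729268433252 [95, 44, 29, 21, 34] 0.0012450592192408164
time: 13.4
ee_pos: [0.614, -0.1384, 0.1552]
eef_rot: [0.874, 0.486, -0.001, -0.0]
force: [0.5, 0.0, -0.3]
width: 0.0002
t 13.4 tip stand off-axle mm x,y,z [  0.2  41.8 155.2] F [ 0.4  0.3 -0.3] w 0.0002460338057539079
tool x,z in stand [ 0.001  1.    -1.   ]
theta -9.638913817263926 [66, 41, 24, 23, 39] 0.0013068536316491347
theta -9.638913816976787 [66, 41, 24, 23, 39] 0.001306853631649983
```

```bash
python3 -m creep '[{"claw":1,"travel":[-3,0,0],"rotation":[0,0,0]},{"claw":1,"travel":[-3,0,0],"rotation":[0,0,0]},{"claw":1,"travel":[-3,0,0],"rotation":[0,0,0]},{"claw":1,"travel":[-2,0,0],"rotation":[0,0,0]},{"claw":1,"travel":[-1,0,0],"rotation":[0,0,0]},{"claw":1,"travel":[0,0,0],"rotation":[0,0,0]},{"claw":1,"travel":[0,0,0],"rotation":[0,0,0]}]'
python3 st.py p10 -3
```

```text
time: 14.15
ee_pos: [0.6081, -0.1482, 0.1555]
eef_rot: [0.874, 0.486, -0.0, 0.0]
force: [-0.0, -0.0, 0.1]
width: -0.0002
t 14.15 tip stand off-axle mm x,y,z [  0.4  30.4 155.5] F [-0.  -0.1  0.1] w -0.0002458561675486387
tool x,z in stand [ 0.  1. -1.]
theta -3.124165654315156 [61, 37, 26, 21, 40] 0.0012312556902841847
```

```bash
python3 -m creep '[{"claw":1,"travel":[-2,0,0],"rotation":[0,0,0]},{"claw":1,"travel":[-1,0,0],"rotation":[0,0,0]},{"claw":1,"travel":[-1,0,0],"rotation":[0,0,0]},{"claw":1,"travel":[-0.7,0,0],"rotation":[0,0,0]},{"claw":1,"travel":[0,0,0],"rotation":[0,0,0]},{"claw":1,"travel":[0,0,0],"rotation":[0,0,0]}]'
python3 st.py p11 -3
python3 - <<'E'
from fit import *
C=[]
for n in("top","scene"):
  for k in range(3):
    im,P=shot(n);P=P.reshape(-1,3);C.append(P[np.isfinite(P[:,0])])
for c in(C[:3],C[3:],C):
    x,n,e,B=fit(c,[.5918,-.1738,np.radians(-31.8),np.radians(-1)]);print(np.round(x[:2],4),np.round(np.degrees(x[2:]),2),n,e)
E
```

```text
time: 14.8
ee_pos: [0.6058, -0.1521, 0.1556]
eef_rot: [0.874, 0.486, -0.0, 0.0]
force: [0.6, 0.0, 1.0]
width: -0.0001
t 14.8 tip stand off-axle mm x,y,z [  0.5  25.8 155.6] F [0.5 0.4 1. ] w -6.257533880066966e-05
tool x,z in stand [ 0.  1. -1.]
theta -0.5806443049425181 [60, 39, 24, 25, 37] 0.001121065892252608
[ 0.5912 -0.1714] [-33.36   0.13] [0, 0, 0, 10, 27, 0, 0, 0, 10, 27, 0, 0, 0, 11, 27] 0.001578681628592351
[ 0.5911 -0.1745] [-32.    -0.75] [60, 40, 24, 25, 38, 61, 39, 21, 23, 40, 61, 40, 25, 25, 40] 0.0012167525537715859
[ 0.5915 -0.174 ] [-31.97  -0.52] [0, 0, 0, 12, 29, 0, 0, 0, 12, 29, 0, 0, 0, 14, 29, 60, 41, 25, 25, 36, 61, 40, 24, 23, 38, 61, 41, 26, 23, 38] 0.0014277434244358163
```

```bash
python3 -m creep '[{"claw":1,"travel":[-0.5,0,0],"rotation":[0,0,0]},{"claw":1,"travel":[-0.4,0,0],"rotation":[0,0,0]},{"claw":1,"travel":[0,0,0],"rotation":[0,0,0]},{"claw":1,"travel":[0,0,0],"rotation":[0,0,0]},{"claw":1,"travel":[5,0,0],"rotation":[0,0,0]},{"claw":1,"travel":[15,0,0],"rotation":[0,0,0]},{"claw":1,"travel":[25,0,0],"rotation":[0,0,0]},{"claw":1,"travel":[5,0,0],"rotation":[0,0,0]},{"claw":1,"travel":[0,0,0],"rotation":[0,0,0]},{"claw":1,"travel":[0,0,-25],"rotation":[0,0,0]},{"claw":1,"travel":[0,0,-40],"rotation":[0,0,0]},{"claw":1,"travel":[0,0,-40],"rotation":[0,0,0]},{"claw":1,"travel":[0,0,-40],"rotation":[0,0,0]},{"claw":1,"travel":[0,-30,-20],"rotation":[0,0,0]},{"claw":1,"travel":[0,-40,0],"rotation":[0,0,0]},{"claw":1,"travel":[0,-40,0],"rotation":[0,0,0]},{"claw":1,"travel":[0,-30,0],"rotation":[0,0,0]},{"claw":1,"travel":[0,0,0],"rotation":[0,0,0]},{"claw":1,"travel":[0,0,0],"rotation":[0,0,0]}]'
python3 st.py p12 -1
python3 - <<'E'
from fit import *
C=[]
for n in("top","scene"):
  for k in range(3):
    im,P=shot(n);T=P;P=P.reshape(-1,3);C.append(P[np.isfinite(P[:,0])])
for c in(C[:3],C[3:],C):
    x,n,e,B=fit(c,[.5918,-.1738,np.radians(-31.8),np.radians(-1)]);print(np.round(x[:2],4),np.round(np.degrees(x[2:]),2),n,e)
t=np.load("top.npz")["P"]
for u,v in[(350,280),(338,209)]:print(t[v,u].round(3))
E
```

```text
time: 17.05
ee_pos: [0.5125, -0.0378, 0.321]
eef_rot: [0.874, 0.486, -0.0, 0.001]
force: [-0.2, -1.3, 1.0]
width: 0.0006
t 17.05 tip stand off-axle mm x,y,z [-139.    73.8  321. ] F [ 0.5 -1.2  1. ] w 0.0005671974625664424
tool x,z in stand [ 0.001  1.    -1.   ]
theta -0.24997823171389552 [94, 36, 22, 26, 38] 0.001271879429728798
[ 0.5926 -0.1727] [-31.94  -0.65] [61, 26, 12, 6, 0, 62, 26, 14, 6, 0, 62, 26, 13, 5, 0] 0.0016113284189299161
[ 0.591  -0.1747] [-32.04  -0.16] [96, 37, 22, 25, 40, 96, 36, 24, 26, 40, 96, 37, 24, 25, 39] 0.0012245452103086185
[ 0.5914 -0.1741] [-32.07  -0.38] [61, 25, 8, 9, 0, 62, 24, 12, 10, 0, 62, 25, 11, 5, 0, 96, 38, 22, 24, 39, 96, 38, 26, 24, 40, 96, 38, 25, 24, 38] 0.0015131872806876496
[ 0.438 -0.292  0.067]
[ 0.678 -0.259  0.02 ]
```

View pics/p12.png

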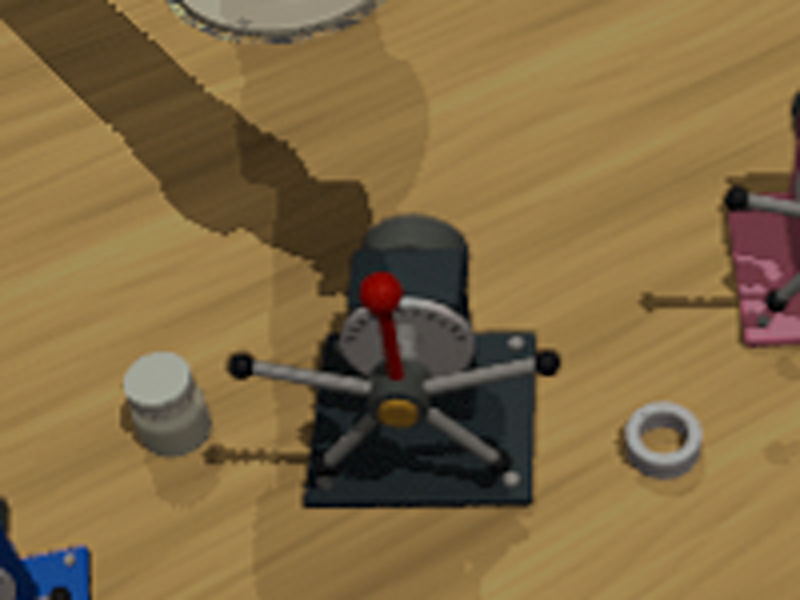

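The red spoke is up at crop (380,293). The left and right balls at (240,365) and (548,362) look level, and the jar, ring and robot are clear. The angle is about -0.3°, so I'm handing in.

```bash
python3 -c "
from station import arm
print(arm.job_done(),arm.read_state()['time'])"
```

```text
the job is handed in; nothing more can be done
the job is handed in; nothing more can be done
```

The red spoke now points straight up, as near as the cameras can tell, and I handed the job in at about 17.4 s of the 58 s allowed. With closed fingers I pushed two of the black-balled spokes in turn, then the red one, about 170° in total, and backed off.

**Final angle:** the last fits put the wheel at -0.2° from the scene camera, -0.65° from the top camera (fewer points) and -0.4° combined. I took the error as within about 0.5°, which is about what the camera calibration allows.

**Forces and objects:** the forces I read between moves were about 3 N or less. The jar and ring look undisturbed in the last picture. The measured points on the jar and screwdriver match the start to within 1 mm, apart from 5 mm in the screwdriver's height reading. The robot ended well clear, above and behind the stand.

**Mismatch found:** the fingertips stood about 30 mm higher in the camera images than the reported tool height. Because of this, the first push ended early, with the fingertips slipping up onto a spoke ball without harm. I lowered the later pushes to correct for it, but I did not find the cause.

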